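Step the selector switch and press the test button

TASK

The control box lies on its back for its bench test. With a fingertip, push the selector switch's wing handle round clockwise, click by click, until its nose rests on the fifth bar after the off dot, gently, without pinching the handle and without running on past that position. Only then press the palm push button fully down and let it spring back; leave the loose things on and around the box alone.

Things in the scene. Friction and masses are not known exactly. Their poses are not given: they have to be found in the camera images.
- ctrl_box: Olive-green steel box lying on its back, fixed, 260 x 340 mm (its x, y), 140 mm high; origin at the centre of its underside. Its door is the flat top. On it, at x = -35 mm: selector and button at y = +85 and -85 mm (which is where changes), pilot lamp 29 mm wide, 16 mm high at y = 0. At y = 0 also a latch, 86 mm along y, 13 mm high, x = -104 mm, and a 72 mm square meter, 5 mm high, x = 72 mm.
- selector_base: Fixed dark grey plate of the selector switch, 90 mm square, 6 mm thick; origin at the centre of its underside, on the door and on the turning axis; x and y as the box's. White marks on it, 40 mm from the axis: a round dot for off, then clockwise seven bars, 30 degrees apart. Seen from above the dot lies 105 degrees anticlockwise from the plate's x axis, the fifth bar 45 degrees clockwise from it.
- selector_axis (a point): Fixed point on the selector's turning axis, level with the top of its black handle, 38 mm above the door. The handle: on the plate a round skirt 54 mm across, 6 mm high; on the skirt an upright wing 26 mm high, 14 mm thick, with flat vertical sides, from a blunt tail 34 mm behind the axis to the nose 34.5 mm ahead of it (tapering to 5 mm thick beyond 24 mm). x and y as the box's.
- handle_nose (a point): The nose (pointer end, with a white line on top) of the selector's handle, at the top of the wing, 34.5 mm from the axis; it turns with the handle and its x axis points outwards along the nose.
- selector (a joint): Turn of the handle, rad, growing clockwise seen from above: 0 at the off dot, 0.524 (30 degrees) a click, 2.618 at the fifth bar, 3.665 at the seventh and last; a stop just beyond each end. It starts at off or one of the first three bars. Sprung detents hold it at each mark; pushed over half way to the next mark it snaps there by itself. That takes 0.15 to 0.2 N m (5 to 8 N near the wing's end).
- button (a joint): Stroke of the palm button, m: 0 when out, 0.006 fully down. It springs back by itself; 2 N starts it moving and 5 N holds it fully down.
- button_top (a point): Centre of the top of the palm button's black mushroom head, 40 mm across; it moves with the head, straight down, 6 mm. When out it is 32 mm above the door (172 mm above the bench).
- gland: Light grey cable gland standing loose on the door's far half, about 29 mm across and 32 mm high; origin at its foot. To be left alone.
- tape: Roll of white tape lying loose flat on the door's far half, 60 mm across, 19 mm high; origin at its foot. To be left alone.
- driver: Screwdriver lying loose on the bench beside the box, about 200 mm long; origin near its middle. To be left alone.
- spray: Contact-cleaner can standing loose on the bench on the other side of the box, 52 mm across, 150 mm high; origin at its foot. To be left alone.

How it is judged:
On the way, in this order (a step that is already met when the one before it is completed fails the run):
1. the selector rests in its fifth position after off (value of joint selector between 2.498 and 2.738 rad and velocity of joint selector between -0.1 and 0.1 rad/s), for 0.3 s.
2. the palm button is pressed down, the selector still in its fifth position (value of joint selector between 2.498 and 2.738 rad and value of joint button above 0.0045 m), for 0.05 s.
At the end, for the whole second after the job is handed in: The selector rests at 2.618 rad within 0.12 rad (fifth bar after off), the button has been pressed at least 4.5 of its 6 mm after that and is out again (under 1 mm), and gland, tape, screwdriver and can are within 15 mm of where they stood, the can upright (value of joint selector between 2.498 and 2.738 rad and value of joint button below 0.001 m and distance of each of gland, tape, driver, spray from where it was at the start of the episode below 0.015 m and angle between spray's own z axis and vertical below 0.1 rad); the robot touches nothing.
It fails at once if the button is pressed (over 2.5 mm) while the selector is not in its fifth position (value of joint button above 0.0025 m and not (value of joint selector between 2.498 and 2.738 rad)).
It fails at once if the selector runs past the fifth position into the next click (over 0.4 rad beyond) (value of joint selector above 3.018 rad).
It fails at once if the handle is pinched or forced (over 20 N between fingers and handle) (contact force between selector and the fingers above 20 N).
It fails at once if a loose thing is lifted, tipped or shoved (distance of any of gland, tape, driver, spray from where it was at the start of the episode above 0.03 m).
It also fails if it takes over 67 s, if anything falls off the work surface, if the arm or the gripper's body presses on something with over 40 N, if the wrist force passes 120 N, or if a joint passes its speed limit or range.

ROBOT

A 6-joint arm with a two-finger parallel gripper is mounted at the origin on the work surface. World frame = base frame: x ahead of the robot, y to its left, z up, the work surface at z = 0. Lengths are in m, angles in rad, forces in N, time in s.
With the tool pointing down it reaches from about 0.35 to 0.775 m from the base axis. Payload 7.3 kg.
Tool frame: the origin (TCP) lies on the centre line of the jaws, within the pads' length; the fingertips stand 17 mm ahead of it and the grasp point (between the pads) lies 2 mm behind it (robot.tip_extent is the distance from the TCP to the fingertips, in m); z points along the fingers, y is the line along which they close (so a half turn about z gives the same grasp; the last joint's range is limited). The gripper opens to 92 mm and grips with 3 to 60 N. Pads are 19 mm wide; open, the fingers measure 130 mm over their backs; the gripper's body (75 mm by 190 mm) begins 47 mm behind the grasp point.
Start: joints at [1.102, 0.342, 1.524, -0, 1.275, -0.146], TCP at [0.167, 0.498, 0.244] pointing down, gripper open.
Joint ranges: [-2.53, 2.53], [-0.77, 2.02], [0.04, 2.7], [-1, 4.14], [0.28, 2.66], [-3.11, 3.11]. Speed limits (rad/s): [2.57, 2.57, 3.14, 3.14, 3.14, 3.14].

INTERFACE

Orientations are given as [roll, pitch, yaw] about the fixed x, y, z axes, in that order (R = Rz(yaw) Ry(pitch) Rx(roll)).
In Python, from cell import robot gives the robot as it stands.
- The arm moves only by the tool step_arm, never from a script. Its argument "motion" is a list of rows, each a list of 2 entries, a list of its own where there are three numbers: the shift along the tool's x, y, z in units of 60 mm (1.0 is 60 mm), then the turn about the tool's z in rad. In form: [[[x, y, z], spin], ...]. A call has 1 to 10 rows; each row is the pose to reach, as a shift and turn from the pose commanded when the call began, along the tool's axes at that moment; what a row does not reach only later rows make up. A row lasts 1/8 s, in which the tool goes at most 62.5 mm and 10.7 degrees, less where a joint would pass 70% of its speed; a pose out of reach is approached as far as the arm can. A call with a gripper value outside its range is refused whole. "hand" is the closure in counts, from 0 (fully open) to 255 (shut), set as the call begins (left out, the last holds). The fingers move at their own pace and stop on an object; "squeeze" is the grip in N (left out, the last holds). Time passes only in rows, so rows that repeat a pose let the fingers close. It gives the time, the measured TCP pose, the force, the opening and the grip force at its end, in the units of the state.
- robot.observe(): the state, without advancing time (a new reading comes with each control period).
- robot.read_camera(name): name is "scene" or "top" or "wrist"; returns a dict with "pixels" (384x512x3 uint8, red, green, blue), "intrinsics" (3x3 intrinsics, pixels), "xyz" and "rotation" of the camera in the world; the wrist camera has in their place "T_tool_cam" (4x4, takes a point from camera to tool coordinates, whose origin is the TCP and whose axes are the flange's). Camera axes: x right, y up, looking along -z (the intrinsics and any distortion apply to the point x, -y, -z); pixel columns grow to the right and rows downward; lengths in m; the calibration is good to about 2 mm. A picture is of the moment at which its call begins: read the wrist's pose just before it. There is no depth.
- robot.hand_in(): hands the job in; it is judged then, once.
The state is a dict: "time": time; "qpos": joint angles; "qvel": joint speeds; "joint_efforts": joint torques, N m; "tool_pos": TCP position; "tool_rot": TCP orientation; "contact_force": force on the tool from outside, world axes, zero at the start; "torque": the same for the moment, N m; "opening": finger opening in m; "grip_force": force on a finger pad.
Only numpy, scipy, OpenCV 4.12 (cv2) and the standard library are available. Lean on these libraries where they do the work, as an engineer would, in place of code of your own. Each camera call takes 0.05 s, during which the arm holds its last target. There are 200 camera calls.

## Working session

There is one attempt and no reset: what is moved stays moved. The work goes in short steps, Python scripts to look and compute and a tool call to move; the robot and the scene stay as the last step left them, time stands still between calls to the robot, and variables do not carry over. Pictures are saved under pics/ and viewed, at most 10 in all, crops included, and the job is handed in when it is done.

Besides the shell and the picture viewer there is one more tool, called after "Emit:" as name([rows], argument=value, ...), one row to a line, values as JSON. step_arm: Moves the arm, as the interface text tells. Its arguments: {"type":"object","properties":{"motion":{"type":"array"},"hand":{"type":"number"},"squeeze":{"type":"number"}},"required":["motion"]}

```bash
mkdir -p pics
python3 - <<'E'
from cell import robot
import cv2,pickle
s=robot.observe();print({k:s[k] for k in('time','tool_pos','tool_rot','opening')})
d={}
for n in('scene','top'):
    c=robot.read_camera(n);d[n]=c;print(n,c['intrinsics'],c['xyz'],c['rotation'],[k for k in c])
    cv2.imwrite(f'pics/{n}0.png',c['pixels'][:,:,::-1])
pickle.dump(d,open('c0.pkl','wb'))
E
```

```text
{'time': 0.0, 'tool_pos': array([0.16634626, 0.4975413 , 0.24304706]), 'tool_rot': array([-3.14005058e+00, -2.05541412e-04,  2.81881451e+00]), 'opening': 0.09194500646729113}
scene [[466.38888641   0.         252.38826756]
 [  0.         466.38888641 190.46162652]
 [  0.           0.           1.        ]] [1.12123056 0.84435093 0.79933305] [ 0.96250676 -0.02426067  2.5877723 ] ['pixels', 'intrinsics', 'xyz', 'rotation']
top [[426.88555824   0.         251.13825529]
 [  0.         426.88555824 192.74249807]
 [  0.           0.           1.        ]] [0.40272259 0.06559382 1.25078788] [ 0.18117828 -0.00612725 -1.57192838] ['pixels', 'intrinsics', 'xyz', 'rotation']
```

View pics/top0.png

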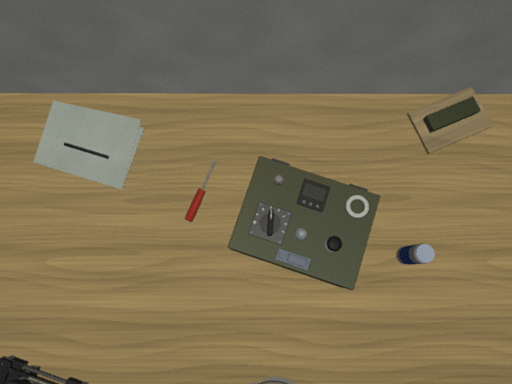

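View pics/scene0.png

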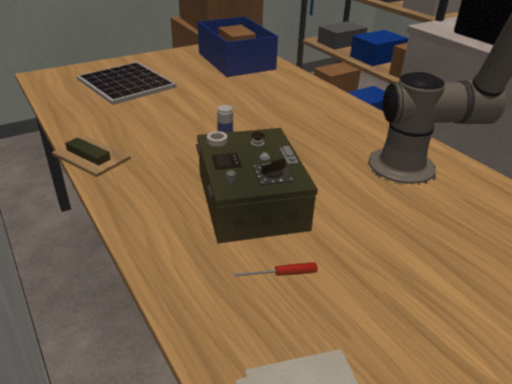

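The top view shows the selector at (270,222), the button at (334,243), the gland at (279,179), the tape at (357,206), the can at (415,254) and the driver at (200,195). The box is turned about -17 degrees. Next I'll measure these and zoom in.

```bash
cat > h.py <<'E'
import numpy as np,cv2,pickle
from scipy.spatial.transform import Rotation as R
def ray(c,px,z):
    K=c['intrinsics'];x=np.linalg.solve(K,[px[0],px[1],1.]);d=R.from_euler('xyz',c['rotation']).as_matrix()@[x[0],-x[1],-x[2]]
    o=np.array(c['xyz']);return o+d*(z-o[2])/d[2]
def proj(c,p):
    q=R.from_euler('xyz',c['rotation']).as_matrix().T@(np.array(p)-c['xyz']);v=c['intrinsics']@[q[0],-q[1],-q[2]];return v[:2]/v[2]
E
python3 - <<'E'
from h import *
d=pickle.load(open('c0.pkl','rb'));c=d['top']
for n,p,z in [('sel_axis_plate',(270,222),.146),('button',(334,243),.172),('lamp',(301,234),.156),('latch',(293,259),.153),('meter',(313,195),.145),('gland',(279,179),.172),('tape',(357,206),.159),('can',(425,253),.15)]: print(n,ray(c,p,z).round(4))
cor=[ray(c,p,.14) for p in [(260,157),(380,195),(353,289),(229,247)]]
print(np.array(cor).round(4))
im=c['pixels'][150:295,225:385,::-1]
hs=cv2.cvtColor(im,cv2.COLOR_BGR2HSV)
g=c['pixels'].astype(int)
# box mask: olive
m=((g[...,1]>=g[...,0])&(g[...,1]>g[...,2]+8)&(g[...,1]<110)).astype(np.uint8)
m[:150]=0;m[300:]=0;m[:,:220]=0;m[:,390:]=0
cs=max(cv2.findContours(m,0,2)[0],key=cv2.contourArea)
print(cv2.minAreaRect(cs))
a=cv2.resize(c['pixels'][195:255,240:300,::-1],None,fx=8,fy=8,interpolation=cv2.INTER_CUBIC)
s=d['scene']['pixels'][140:200,235:315,::-1]
b=cv2.resize(s,None,fx=4,fy=8,interpolation=cv2.INTER_CUBIC)
b=cv2.resize(s,None,fx=4,fy=4,interpolation=cv2.INTER_CUBIC);b=cv2.copyMakeBorder(b,0,240,0,0,0)
cv2.imwrite('pics/crop1.png',np.hstack([cv2.convertScaleAbs(a,alpha=1.5),cv2.convertScaleAbs(b,alpha=1.5)])[:,:800])
E
```

```text
sel_axis_plate [0.5278 0.0097 0.146 ]
button [ 0.4717 -0.1497  0.172 ]
lamp [ 0.4957 -0.0691  0.156 ]
latch [ 0.4325 -0.0477  0.153 ]
meter [ 0.5992 -0.1043  0.145 ]
gland [ 0.6365 -0.0133  0.172 ]
tape [ 0.5678 -0.2154  0.159 ]
can [ 0.4474 -0.3866  0.15  ]
[[ 0.7038  0.0346  0.14  ]
 [ 0.6001 -0.2826  0.14  ]
 [ 0.3572 -0.2003  0.14  ]
 [ 0.4636  0.1159  0.14  ]]
((305.3500061035156, 222.45001220703125), (131.23452758789062, 98.66305541992188), 18.434947967529297)
```

View pics/crop1.png

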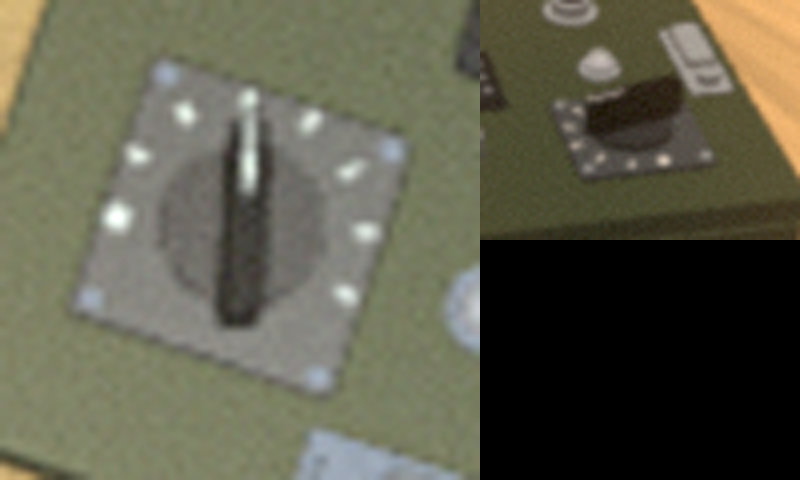

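The handle's nose is at (248,98) in the crop, on the third bar; the off dot is at (117,217) and the fifth bar at (351,168). So it needs two clicks, 60 degrees clockwise. I'll fit the plate pose from the marks.

Run:
```python
from h import *
d=pickle.load(open('c0.pkl','rb'));c=d['top']
P=np.array([(117,217),(138,156),(185,113),(248,98),(311,121),(351,168),(367,232),(345,294)],float)
W=np.array([ray(c,((p+.5)/8-.5)+[240,195],.146)[:2] for p in P])
a=np.deg2rad(105-30*np.arange(8));M=.04*np.c_[np.cos(a),np.sin(a)]
z=W@[1,1j];m=M@[1,1j];A=np.c_[m,np.ones(8)]
s,*_=np.linalg.lstsq(A,z,rcond=None)
print('scale',abs(s[0]),'yaw',np.angle(s[0],deg=True),'axis',s[1],'res',np.abs(A@s-z).round(4))
y=np.angle(s[0]);e=np.exp(1j*y)
print('button pred',s[1]-.17j*e,'lamp pred',s[1]-.085j*e)
# button: dark blob, top
g=c['pixels'][228:260,320:350].max(2);mk=(g<45).astype(np.uint8)
_,_,st,ce=cv2.connectedComponentsWithStats(mk);i=1+st[1:,4].argmax();px=ce[i]+[320,228];print(st[i],px,ray(c,px,.166))
c2=d['scene'];print('scene proj axis-top',proj(c2,[s[1].real,s[1].imag,.178]),'nose',proj(c2,[s[1].real+.0345,s[1].imag-.002,.178]))
x=robot if 0 else None
```

```text
scale 1.0159543229951726 yaw -18.652358985489606 axis (0.5263436307392246+0.010343095482882784j) res [0.0003 0.0004 0.0001 0.0008 0.0005 0.0006 0.0002 0.0006]
button pred (0.4719733328769198-0.15072791590763482j) lamp pred (0.4991584818080722-0.07019241021237602j)
[  7   8  15  15 135] [334.15555556 242.83703704] [ 0.47247887 -0.15134724  0.166     ]
scene proj axis-top [272.77826979 161.9307804 ] nose [261.01723249 165.06708901]
```

Emit:
step_arm([
  [[-0.6, -0.35, 0], -0.03],
  [[-1.5, -0.9, 0], -0.06],
  [[-2.5, -1.5, 0], -0.1],
  [[-3.5, -2.1, 0], -0.13],
  [[-4.5, -2.7, 0], -0.16],
  [[-5.5, -3.3, 0], -0.2],
  [[-6.5, -3.9, 0], -0.22],
  [[-7.4, -4.4, 0], -0.24],
  [[-8.2, -4.85, 0], -0.26],
  [[-8.55, -5.07, 0], -0.26],
], hand=255, squeeze=5)

```text
time: 1.35
tool_pos: [0.5576, 0.0447, 0.2433]
tool_rot: [3.141, -0.001, 3.078]
contact_force: [0.3, 1.3, -0.2]
opening: 0.0008
grip_force: 0.0
```

Emit:
step_arm([
  [[0, 0, 0], 0],
  [[0, 0, 0], 0],
  [[0, 0, 0], 0],
  [[0, 0, 0], 0],
])

```text
time: 1.85
tool_pos: [0.556, 0.0478, 0.244]
tool_rot: [3.141, 0.0, 3.08]
contact_force: [-0.0, 0.6, -0.4]
opening: 0.0004
grip_force: 0.0
```

Run:
```python
from h import *
from cell import robot
s=robot.observe();c=robot.read_camera('wrist')
print(s['time'],s['tool_pos'],s['tool_rot'],s['opening'],s['contact_force'],s['qpos'])
T=np.array(c['T_tool_cam']);cv2.imwrite('pics/w1.png',c['pixels'][:,:,::-1]);print(T,c['intrinsics'])
pickle.dump((s,c),open('w1.pkl','wb'))
# axis as seen in wrist camera
Rt=R.from_euler('xyz',s['tool_rot']).as_matrix()
for p in [(.5263,.0103,.178),(.5607,.0081,.178)]:
    q=np.linalg.inv(T)@np.r_[Rt.T@(np.array(p)-s['tool_pos']),1];v=c['intrinsics']@[q[0],-q[1],-q[2]];print(v[:2]/v[2])
```

```text
1.85 [0.55601876 0.04775841 0.2440189 ] [3.14143185e+00 2.70792735e-04 3.08042510e+00] 0.0004119348890619771 [-0.01618866  0.55247007 -0.42609606] [-5.17355954e-02  4.02425542e-01  1.43129394e+00  1.63889679e-04
  1.30760088e+00 -1.56140701e+00]
[[-1.45575363e-04  9.66407057e-01  2.57016301e-01  6.93041705e-02]
 [ 9.99999747e-01  3.19491382e-04 -6.34914593e-04  8.78772824e-04]
 [-6.95700436e-04  2.57016144e-01 -9.66406859e-01 -1.41399110e-01]
 [ 0.00000000e+00  0.00000000e+00  0.00000000e+00  1.00000000e+00]] [[307.31970722   0.         252.50213813]
 [  0.         307.31970722 195.38261906]
 [  0.           0.           1.        ]]
[193.95466346 176.77249198]
[196.19125814 224.04224256]
```

View pics/w1.png

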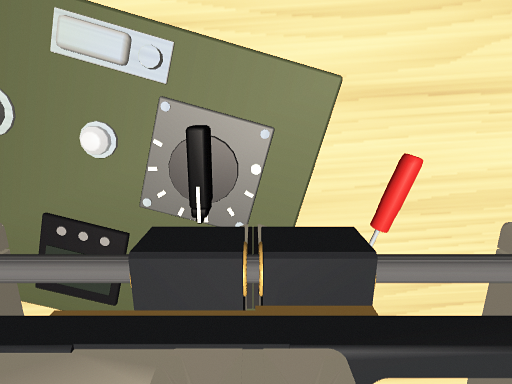

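The wrist view shows the wing from its tail (199,127) to its nose (199,218), on the third bar. The black finger blocks look wider than I expected, so I'll check their width from the scene camera.

Run:
```python
from h import *
from cell import robot
c=robot.read_camera('scene')
for p in [(.556,.0478,.227),(.556,.0668,.227),(.556,.0288,.227)]:print(proj(c,p))
a=c['pixels'][80:200,190:340,::-1]
cv2.imwrite('pics/s2.png',cv2.convertScaleAbs(cv2.resize(a,None,fx=5,fy=5,interpolation=cv2.INTER_CUBIC),alpha=1.5))
```

```text
[272.19794076 154.78066432]
[276.61123237 158.30792814]
[267.8861762  151.33454462]
```

View pics/s2.png

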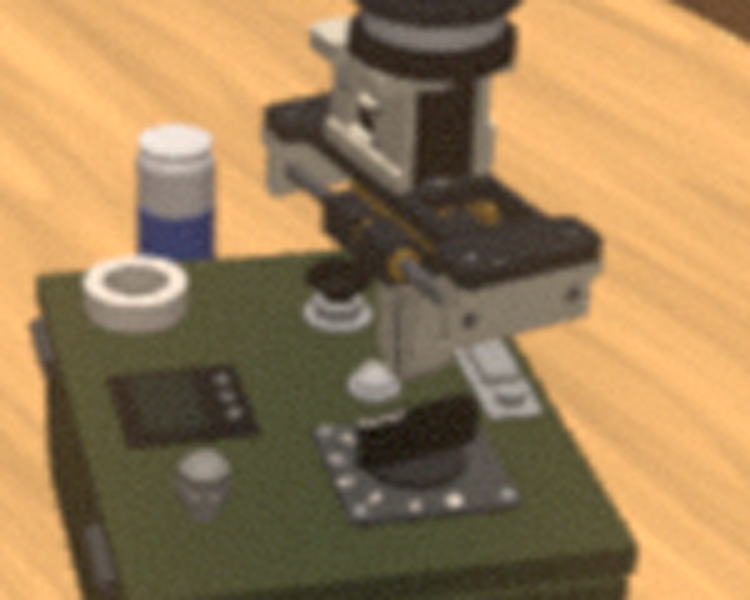

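The scene crop shows slim fingers with their tip at (395,370), clear of the handle on its far side. Lowering beside the wing.

Emit:
step_arm([
  [[0, 0, 0.2], 0],
  [[0, 0, 0.5], 0],
  [[0, 0, 0.8], 0],
  [[0, 0, 1.0], 0],
  [[0, 0, 1.1], 0],
  [[0, 0, 1.1], 0],
  [[0, 0, 1.1], 0],
])

```text
time: 2.82
tool_pos: [0.5569, 0.0467, 0.1783]
tool_rot: [3.141, 0.001, 3.079]
contact_force: [-0.6, 0.3, 0.6]
opening: 0.0001
grip_force: 0.0
```

Emit:
step_arm([
  [[0, -0.04, 0], 0],
  [[0, -0.08, 0], 0],
  [[0, -0.12, 0], 0],
  [[0, -0.15, 0], 0],
  [[0, -0.15, 0], 0],
])

```text
time: 3.45
tool_pos: [0.5559, 0.0375, 0.1777]
tool_rot: [3.141, -0.0, 3.079]
contact_force: [1.1, -0.5, -0.2]
opening: 0.0006
grip_force: 0.0
```

Emit:
step_arm([
  [[0, -0.03, 0], 0],
  [[0, -0.06, 0], 0],
  [[0, -0.06, 0], 0],
])

```text
time: 3.82
tool_pos: [0.5558, 0.034, 0.1777]
tool_rot: [3.142, 0.0, 3.079]
contact_force: [-0.6, -0.6, -0.3]
opening: 0.0006
grip_force: 0.0
```

Emit:
step_arm([
  [[0, -0.03, 0], 0],
  [[0, -0.06, 0], 0],
  [[0, -0.06, 0], 0],
])

```text
time: 4.2
tool_pos: [0.5559, 0.0324, 0.1778]
tool_rot: [3.138, 0.001, 3.079]
contact_force: [2.8, 7.9, -1.8]
opening: 0.0004
grip_force: 4.2
```

Emit:
step_arm([
  [[-0.01, -0.02, 0], 0.04],
  [[-0.03, -0.05, 0], 0.09],
  [[-0.03, -0.05, 0], 0.09],
])

```text
time: 4.58
tool_pos: [0.5577, 0.0286, 0.1778]
tool_rot: [3.139, 0.001, 2.989]
contact_force: [3.0, 4.4, -0.7]
opening: 0.0004
grip_force: 2.5
```

Emit:
step_arm([
  [[-0.015, -0.02, 0], 0.04],
  [[-0.03, -0.045, 0], 0.09],
  [[-0.03, -0.045, 0], 0.09],
])

```text
time: 4.95
tool_pos: [0.5585, 0.0243, 0.1777]
tool_rot: [-3.141, -0.0, 2.899]
contact_force: [-0.2, -0.2, 0.5]
opening: 0.0007
grip_force: 0.0
```

Emit:
step_arm([
  [[-0.015, -0.02, 0], 0.04],
  [[-0.03, -0.045, 0], 0.09],
  [[-0.03, -0.045, 0], 0.09],
])

```text
time: 5.32
tool_pos: [0.5595, 0.0213, 0.1777]
tool_rot: [-3.142, -0.0, 2.81]
contact_force: [-0.9, -0.6, 0.1]
opening: 0.0006
grip_force: 0.0
```

Emit:
step_arm([
  [[-0.015, -0.02, 0], 0.04],
  [[-0.03, -0.045, 0], 0.09],
  [[-0.045, -0.07, 0], 0.13],
  [[-0.045, -0.07, 0], 0.13],
])

```text
time: 5.82
tool_pos: [0.5608, 0.0181, 0.1777]
tool_rot: [3.139, -0.001, 2.68]
contact_force: [0.7, 7.6, -0.3]
opening: 0.0004
grip_force: 3.1
```

```bash
cat >> h.py <<'E'
def look(n):
    from cell import robot
    s=robot.observe();c=robot.read_camera('wrist');cv2.imwrite(n,c['pixels'][:,:,::-1])
    print(s['time'],s['tool_pos'].round(4),s['tool_rot'].round(3),s['contact_force'].round(1))
    T=np.array(c['T_tool_cam']);Rt=R.from_euler('xyz',s['tool_rot']).as_matrix();v=c['intrinsics']
    def pr(p):
        q=np.linalg.inv(T)@np.r_[Rt.T@(np.array(p)-s['tool_pos']),1];w=v@[q[0],-q[1],-q[2]];return w[:2]/w[2]
    def ry(px,z):
        x=np.linalg.solve(v,[px[0],px[1],1]);d=Rt@T[:3,:3]@[x[0],-x[1],-x[2]];o=s['tool_pos']+Rt@T[:3,3];return o+d*(z-o[2])/d[2]
    return pr,ry,c
E
python3 - <<'E'
from h import *
pr,ry,c=look('pics/w3.png')
E
```

```text
5.825 [0.5608 0.0181 0.1777] [ 3.139e+00 -1.000e-03  2.680e+00] [ 0.7  7.6 -0.3]
```

View pics/w3.png

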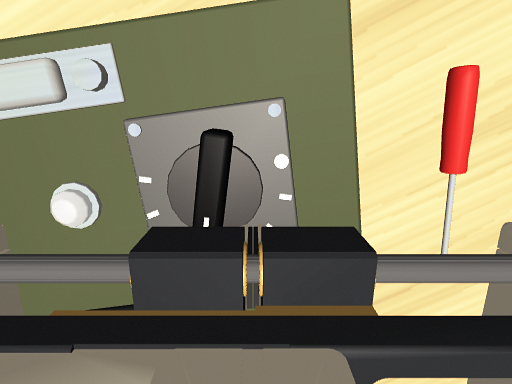

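The wing's tail is at (217,135) and its nose side at (205,225), so the handle is turned about 30 degrees: bar four, with the finger touching it. On to the next click in small steps.

Emit:
step_arm([
  [[-0.015, -0.02, 0], 0.05],
  [[-0.03, -0.045, 0], 0.11],
  [[-0.03, -0.045, 0], 0.11],
])

```text
time: 6.25
tool_pos: [0.5615, 0.0152, 0.1777]
tool_rot: [3.138, -0.001, 2.569]
contact_force: [3.1, 8.8, -0.9]
opening: 0.0004
grip_force: 3.9
```

Emit:
step_arm([
  [[-0.015, -0.02, 0], 0.05],
  [[-0.025, -0.035, 0], 0.09],
  [[-0.025, -0.035, 0], 0.09],
])

```text
time: 6.62
tool_pos: [0.5617, 0.0119, 0.1777]
tool_rot: [3.139, -0.0, 2.48]
contact_force: [1.1, 4.8, -1.5]
opening: 0.0005
grip_force: 2.4
```

Emit:
step_arm([
  [[-0.01, -0.02, 0], 0.04],
  [[-0.02, -0.035, 0], 0.08],
  [[-0.02, -0.035, 0], 0.08],
])

```text
time: 7.0
tool_pos: [0.5609, 0.0083, 0.1777]
tool_rot: [-3.141, 0.0, 2.4]
contact_force: [-0.3, -0.6, -0.0]
opening: 0.0003
grip_force: 0.0
```

The force has dropped to zero, so it snapped. Backing off and lifting.

Emit:
step_arm([
  [[0, 0.1, 0], 0],
  [[0, 0.3, 0], 0],
  [[0, 0.3, -0.3], 0],
  [[0, 0.3, -0.8], 0],
  [[0, 0.3, -1.4], 0],
  [[0, 0.3, -1.4], 0],
  [[0, 0.3, -1.4], 0],
])

```text
time: 7.88
tool_pos: [0.573, 0.022, 0.261]
tool_rot: [-3.141, -0.001, 2.399]
contact_force: [0.1, 1.1, 0.0]
opening: 0.0007
grip_force: 0.0
```

Run:
```python
from h import *
from cell import robot
pr,ry,c=look('pics/w4.png')
c=robot.read_camera('top');a=c['pixels'][195:255,240:350,::-1]
b=cv2.convertScaleAbs(cv2.resize(a,None,fx=7,fy=7,interpolation=cv2.INTER_CUBIC),alpha=1.5);cv2.imwrite('pics/t4.png',b)
```

```text
7.875 [0.573 0.022 0.261] [-3.141e+00 -1.000e-03  2.399e+00] [0.1 1.1 0. ]
```

View pics/w4.png

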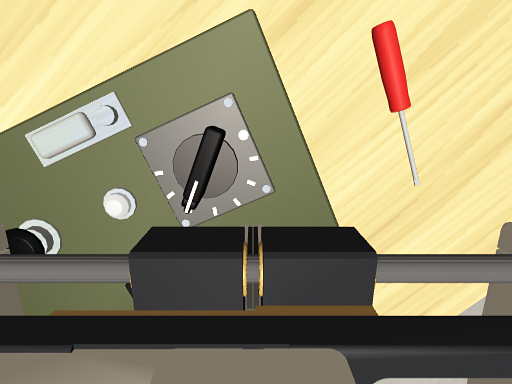

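In the wrist view the nose at (188,210) covers bar five: bar four is at (215,211) and bar six at (170,195), both uncovered. Moving over the button.

Emit:
step_arm([
  [[-0.1, -0.4, 0], 0],
  [[-0.25, -1.1, 0], 0],
  [[-0.4, -1.9, 0], 0],
  [[-0.55, -2.6, 0], 0],
  [[-0.65, -3.1, 0], 0],
  [[-0.69, -3.25, 0], 0],
  [[-0.69, -3.25, 0], 0],
  [[-0.69, -3.25, 0], 0],
  [[-0.69, -3.25, 0.5], 0],
  [[-0.69, -3.25, 0.8], 0],
])

```text
time: 9.22
tool_pos: [0.4719, -0.1488, 0.2125]
tool_rot: [3.142, -0.001, 2.4]
contact_force: [0.6, 0.1, 0.2]
opening: 0.0011
grip_force: 0.0
```

Emit:
step_arm([
  [[0, 0, 0.1], 0],
  [[0, 0, 0.2], 0],
  [[0, 0, 0.28], 0],
  [[0, 0, 0.28], 0],
  [[0, 0, 0.28], 0],
])

```text
time: 9.85
tool_pos: [0.4719, -0.1501, 0.1972]
tool_rot: [3.141, 0.001, 2.399]
contact_force: [0.8, -0.4, -0.2]
opening: 0.0005
grip_force: 0.0
```

Emit:
step_arm([
  [[0, 0, 0.08], 0],
  [[0, 0, 0.15], 0],
  [[0, 0, 0.21], 0],
  [[0, 0, 0.25], 0],
  [[0, 0, 0.25], 0],
  [[0, 0, 0.25], 0],
])

```text
time: 10.6
tool_pos: [0.4718, -0.1501, 0.1828]
tool_rot: [3.141, 0.001, 2.399]
contact_force: [-3.2, 0.5, 8.6]
opening: 0.0007
grip_force: 4.6
```

Emit:
step_arm([
  [[0, 0, 0.02], 0],
  [[0, 0, 0.03], 0],
  [[0, 0, 0.03], 0],
])

```text
time: 10.98
tool_pos: [0.4719, -0.1501, 0.1825]
tool_rot: [3.141, 0.002, 2.399]
contact_force: [-5.6, 2.5, 21.6]
opening: 0.0003
grip_force: 10.5
```

Emit:
step_arm([
  [[0, 0, -0.1], 0],
  [[0, 0, -0.3], 0],
  [[0, 0, -0.8], 0],
  [[0, 0, -1.4], 0],
  [[0, 0, -1.8], 0],
  [[0, 0, -1.8], 0],
  [[0, 0, -1.8], 0],
  [[0, 0, -1.8], 0],
])

```text
time: 11.98
tool_pos: [0.4713, -0.1498, 0.2868]
tool_rot: [-3.141, -0.003, 2.399]
contact_force: [0.8, -0.0, -0.4]
opening: 0.0003
grip_force: 0.0
```

Run:
```python
from h import *
from cell import robot
pr,ry,c=look('pics/w5.png')
c=robot.read_camera('scene');a=c['pixels'][110:290,185:335,::-1]
b=cv2.convertScaleAbs(cv2.resize(a,None,fx=3.2,fy=3.2,interpolation=cv2.INTER_CUBIC),alpha=1.4);cv2.imwrite('pics/s5.png',b)
```

```text
11.975 [ 0.4713 -0.1498  0.2868] [-3.141e+00 -3.000e-03  2.399e+00] [ 0.8 -0.  -0.4]
```

View pics/s5.png

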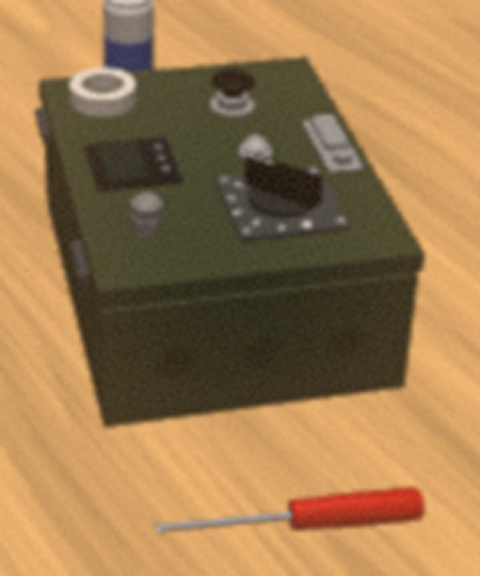

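The scene shows the button out again at (233,80) and the handle still turned to bar five. The gland (147,212), tape (103,90), driver and can haven't moved. The button bottomed out (the force rose to 21 N with no further travel), so I'm handing in.

```bash
python3 -c "
from cell import robot
print(robot.hand_in())"
```

```text
the job is handed in; nothing more can be done
None
```

The job is handed in, with no verdict returned: I pushed the selector two clicks from the third bar to the fifth, then pressed the button fully down and let it spring back, and the loose things look unmoved in the camera images.

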